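# Find the hidden catch of the knife drawer

### The arm

A 6-joint arm with a two-finger parallel gripper is mounted at the origin on the work surface. World frame = base frame: x ahead of the robot, y to its left, z up, the work surface at z = 0. Lengths are in m, angles in rad, forces in N, time in s.
With the tool pointing down it reaches from about 0.25 to 0.725 m from the base axis. Payload 9.7 kg.
Tool frame: the origin (TCP) lies at the very end of the fingers, on their centre line; the grasp point (between the pads) lies 19 mm behind it; x points along the fingers, z is the direction in which the jaws open and shut, and the axes are right-handed (so a half turn about x gives the same grasp; the last joint's range is limited). The gripper opens to 85 mm and grips with 20 to 120 N. Pads are 22 mm wide; open, the fingers measure 114 mm over their backs; the gripper's body (76 mm by 85 mm) begins 54 mm behind the grasp point. The pads swing forward as they close: fully open they stand 13 mm farther back than shut.
Start: joints at [-1.229, 0.087, 0.176, 1.66, 0, 1.571], TCP at [0.184, -0.518, 0.231] pointing down, gripper open.
Joint ranges: [-3.13, 3.13], [-0.85, 1.81], [-1.15, 1.24], [-2.2, 2.28], [-1.44, 1.52], [-3.14, 3.14]. Speed limits (rad/s): [2.22, 2.22, 2.57, 3.14, 3.14, 3.14].

### API

Orientations are given as a 3x3 rotation matrix whose columns are the frame's x, y, z axes.
In Python, from plant import arm gives the robot as it stands.
- The arm moves only by the shell command python3 -m crank 'ROWS'. ROWS is JSON, a list of rows, each a list of 7 numbers: the shift along the tool's x, y, z in cm, then the turn, a rotation vector about the tool's x, y, z in degrees, then the opening, from -1 (shut) to 1 (fully open), so that 0 is half open. A call has 1 to 5 rows; each row is the pose to reach, as a shift and turn from the pose commanded when the call began, along the tool's axes at that moment; what a row does not reach only later rows make up. A row lasts 1/10 s, in which the tool goes at most 50 mm and 8.59 degrees, less where a joint would pass 70% of its speed; a pose out of reach is approached as far as the arm can. A call with a gripper value outside its range is refused whole. The fingers move at their own pace and stop on an object; the grip force is fixed at half the most. Time passes only in rows, so rows that repeat a pose let the fingers close. It gives the time, the measured TCP pose, the force and the opening at its end, in the units of the state.
- arm.read_state(): the state, without advancing time (a new reading comes with each control period).
- arm.camera(name): name is "scene" or "top" or "wrist"; returns a dict with "image" (480x640x3 uint8, red, green, blue), "fx", "fy", "cx", "cy" (pixels), "R" (3x3) and "t" (3): a world point X has camera coordinates R X + t. Camera axes: x right, y down, z forward; pixel columns grow to the right and rows downward; lengths in m; the calibration is good to about 2 mm. A picture is of the moment at which its call begins. There is no depth.
- arm.job_done(): hands the job in, once; it reports no verdict.
Trained networks look in a picture, given as the dict that the camera call returned (one of the last four; its "shot" number tells which), for a name from the list of things; names that differ only in an ending like _2 or _b are one class to them, and where a whole thing is asked for, a point or a joint stands for the part that bears it (a point fixed in the world has none). Each returns a list of dicts, best first, with "conf" (0 to 1); they miss things now and then, are a little off and sometimes report something else, mostly with a low value. They report only what shows in the picture. A call takes as long as a camera call.
- arm.recognise(label, picture): "extent" ([left, top, right, bottom] in pixels, round what is visible of it).
The state is a dict: "clock": time; "qpos": joint angles; "qd": joint speeds; "joint_efforts": joint torques, N m; "tcp_pos": TCP position; "tool_rot": TCP orientation; "force": force on the tool from outside, world axes, zero at the start; "ft_torque": the same for the moment, N m; "gripper_width": opening from 0.0 (shut) to 1.0 (fully open).
Only numpy, scipy, OpenCV 4.12 (cv2) and the standard library are available. Lean on these libraries where they do the work, as an engineer would, in place of code of your own. Each camera call takes 0.05 s, during which the arm holds its last target.

### The job

Open the handle-less knife drawer in the grey unit. Its catch is one steel tile, looking like all the others, hidden in the ledge along the top front edge: slide the fingertips gently along the ledge until they drop in, press the tile down until the drawer springs ajar, then pull the drawer out to its stop and let go. Never lean hard on the unit, and leave the punnet, the tub and the other things alone.

Things in the scene. Friction and masses are not known exactly. Their poses are not given: they have to be found in the camera images.
- case: Grey steel drawer unit, fixed, 220 (x) x 400 (y) x 110 (z) mm; origin at the centre of its underside, front to its -x. Along its top front edge runs a ledge, a step 44 mm deep and 190 long, 85 mm above the bench, with no wall in front; a wall behind and grey cheeks at both ends rise 25 mm above it. Pushing the unit, ledge or tile with over 60 N is too hard (the drawer does not count).
- ledge_mid (a point): Middle of the ledge's top surface, along and across its tiles; x into the unit, y along the ledge, z up. It is paved with steel tiles, 56 mm long, 41 deep, parted by dark lines, a flush grey 3 mm rim in front. One tile is the catch: flush, its centre anywhere from y = -50 to +50 mm of here, not measured, not to be told by eye. The rest is rigid.
- ledge_end (a point): The ledge's left end (+y), mid-depth, at the foot of the cheek, 95 mm from ledge_mid. About the catch tile: it yields straight down on a spring, about 3 N to start it, 6 N at its stop 12 mm down; from 8 to 9 mm it frees the drawer; it springs back when let go. Only a fingertip standing wholly on it sinks it; the recess then has rigid ends.
- drawer (a joint): How far the drawer is out, in m: 0 shut and latched, stop at 0.130. It slides to the unit's -x. When the catch is pressed a spring throws it out about 0.055 to 0.065; there it stays, and the rest must be pulled (1 to 2 N of friction).
- drawer_front (a point): Middle of the top edge of the drawer's blue front panel (12 mm thick, point at mid-thickness; 372 wide, 54 high), 62 mm above the bench, axes as the unit; flush with the unit's front when shut. The drawer is open on top, floor 14 mm above the bench, empty for 35 mm behind the panel. Ajar, a gap of 43 mm or more between panel and unit takes shut fingers from above.
- punnet_mid (a point): Centre of a blue plastic punnet of mushrooms, 100 x 150 x 50 mm, loose on top of the unit. Not to be moved.
- tub_mid (a point): Centre of a white pen tub, 72 mm across, 90 mm tall (pens up to 130), loose on the bench. Not to be moved.
- scale: Bench scale, white with steel platform, 240 x 220 x 63 mm, fixed; origin at the centre of its underside.
- crate: Black picking crate full of mushrooms, 280 x 200 x 135 mm, fixed; origin at the centre of its underside.

How it is judged:
On the way:
1. the catch is pressed and the drawer springs ajar (over 40 mm out) (value of joint drawer above 0.04 m), for 0.1 s.
At the end, for the whole second after the job is handed in: The drawer is out to its stop (at least 115 mm of its 130 mm), at rest and let go (value of joint drawer above 0.115 m and velocity of joint drawer between -0.01 and 0.01 m/s); the robot touches nothing.
It fails at once if the robot pushes on the drawer unit's housing, ledge or tile with more than 60 N (contact force between any of the arm, the fingers and case above 60 N).
It fails at once if the punnet or the tub is moved by more than 20 mm (distance of any of punnet_mid, tub_mid from where it was at the start of the episode above 0.02 m).
It fails at once if the scale or the crate is pushed with more than 15 N (contact force between any of the arm, the fingers and scale above 15 N or contact force between any of the arm, the fingers and crate above 15 N).
It also fails if it takes over 61 s, if anything falls off the work surface, if the arm or the gripper's body presses on something with over 40 N, if the wrist force passes 120 N, or if a joint passes its speed limit or range.

## Working session

There is one attempt and no reset: what is moved stays moved. The work goes in short steps, Python scripts to look and compute and a shell command to move; the robot and the scene stay as the last step left them, time stands still between calls to the robot, and variables do not carry over. Pictures are saved under pics/ and viewed, and the job is handed in when it is done.

```bash
ls; mkdir -p pics; python3 - <<'E'
from plant import arm
import cv2,json
s=arm.read_state();print({k:(s[k]) for k in ('clock','tcp_pos','tool_rot','force','gripper_width')})
for n in ("scene","top"):
    p=arm.camera(n);cv2.imwrite(f"pics/{n}0.png",p["image"][:,:,::-1])
    print(n,p["fx"],p["fy"],p["cx"],p["cy"],p["R"],p["t"])
    for l in ("case","ledge_mid","ledge_end","drawer","drawer_front","punnet_mid","tub_mid","scale","crate"):
        try:
            r=arm.recognise(l,p);print(l,[(x["extent"],x["conf"]) for x in r[:2]])
        except Exception as e: print(l,e)
E
```

```text
pics
{'clock': 0.0, 'tcp_pos': array([ 0.18426821, -0.51795754,  0.23054806]), 'tool_rot': array([[-4.97864302e-04,  9.42145989e-01,  3.35202457e-01],
       [ 1.31480733e-03,  3.35202825e-01, -9.42145072e-01],
       [-9.99999012e-01, -2.83337512e-05, -1.40562597e-03]]), 'force': array([0.31687871, 0.18336561, 0.23811228]), 'gripper_width': 0.9961053921945677}
scene 599.4543808044015 599.4543808044015 317.1615516977684 243.88440735930826 [[ 0.34495056  0.93850648  0.01465288]
 [ 0.81617834 -0.29220598 -0.49846623]
 [-0.46353212  0.18390557 -0.86678527]] [-0.1974365  -0.39293438  2.25402362]
case [([284.5, 221.4, 429.8, 354.5], 0.79)]
ledge_mid [([285.8, 222.3, 428.7, 355.3], 0.64)]
ledge_end [([287.8, 225.0, 433.7, 354.6], 0.9)]
drawer [([109.0, 222.4, 195.8, 311.9], 0.39)]
drawer_front []
punnet_mid [([336.9, 265.2, 398.0, 315.7], 0.9)]
tub_mid [([194.8, 208.6, 215.8, 237.5], 0.93)]
scale [([106.0, 220.3, 197.1, 312.2], 0.72)]
crate [([405.2, 137.1, 495.8, 234.9], 0.9)]
top 476.8907260144429 476.8907260144429 321.589097134617 236.17640805108016 [[-0.02472511 -0.9996909   0.00260381]
 [-0.98163242  0.02378543 -0.18929353]
 [ 0.18917309 -0.00723629 -0.98191709]] [0.02215852 0.57558331 1.14517244]
case [([198.6, 119.4, 381.2, 255.2], 0.67)]
ledge_mid [([200.5, 118.3, 375.7, 251.5], 0.92)]
ledge_end [([200.2, 118.8, 379.1, 254.6], 0.6), ([231.9, 207.6, 371.1, 249.6], 0.24)]
drawer [([235.6, 206.8, 372.0, 251.8], 0.79), ([199.1, 120.5, 379.0, 254.8], 0.61)]
drawer_front [([232.2, 203.1, 373.1, 250.5], 0.56)]
punnet_mid [([253.0, 125.1, 322.8, 184.1], 0.92)]
tub_mid [([433.8, 325.3, 473.9, 357.8], 0.55)]
scale [([477.0, 251.1, 585.9, 360.1], 0.65)]
crate [([43.1, 220.5, 175.3, 355.1], 0.65)]
```

View pics/top0.png

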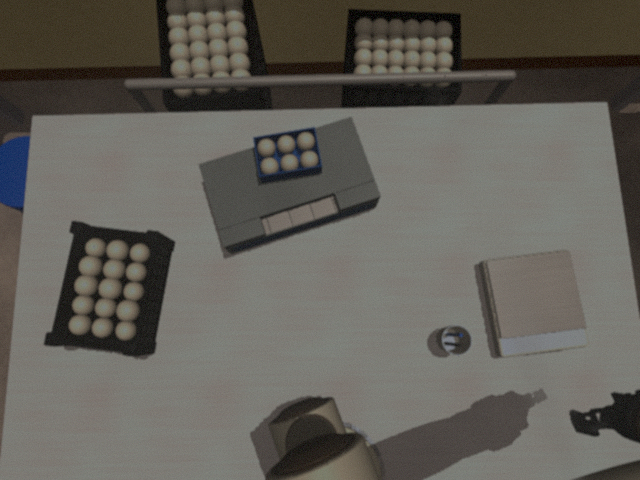

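View pics/scene0.png

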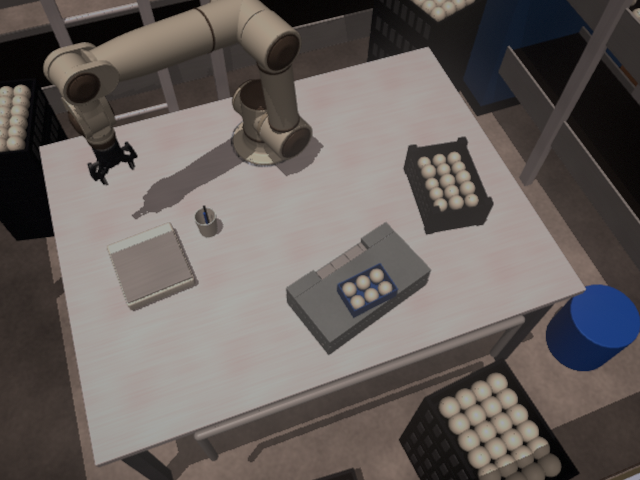

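```bash
python3 - <<'E'
import cv2
a=cv2.imread('pics/top0.png')[105:270,185:395]
cv2.imwrite('pics/top0z.png',cv2.resize(a,None,fx=3.6,fy=3.6,interpolation=cv2.INTER_CUBIC))
E
```

```text
(no output)
```

View pics/top0z.png

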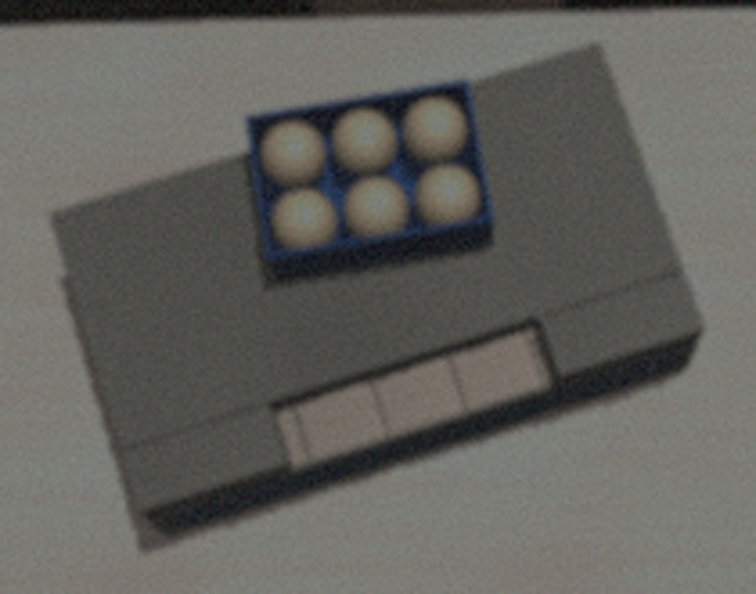

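```bash
cat > h.py <<'E'
import numpy as np
from scipy.optimize import least_squares
def proj(p,X):
    c=np.asarray(X)@np.array(p["R"]).T+np.array(p["t"]);return np.c_[p["fx"]*c[:,0]/c[:,2]+p["cx"],p["fy"]*c[:,1]/c[:,2]+p["cy"]]
def case2w(q,P):
    c,s=np.cos(q[2]),np.sin(q[2]);P=np.asarray(P,float)
    return np.c_[q[0]+c*P[:,0]-s*P[:,1],q[1]+s*P[:,0]+c*P[:,1],P[:,2]]
def plane(p,uv,z):
    R=np.array(p["R"]);C=-R.T@np.array(p["t"]);d=R.T@np.array([(uv[0]-p["cx"])/p["fx"],(uv[1]-p["cy"])/p["fy"],1]);return C+d*(z-C[2])/d[2]
E
python3 - <<'E'
from plant import arm
import cv2,numpy as np,pickle
from h import *
P={}
for n in("scene","top"):
    P[n]=arm.camera(n)
pickle.dump(P,open("P.pkl","wb"))
px=np.array([[52,212],[600,43],[700,330],[145,510]])/3.6+[185,105]
K=[[.11,.2,.11],[.11,-.2,.11],[-.11,-.2,.11],[-.11,.2,.11]]
f=lambda q:(proj(P["top"],case2w(q,K))-px).ravel()
r=least_squares(f,[.55,0,.3]);print(r.x,np.round(r.fun,1))
q=r.x
for n in P:
    im=P[n]["image"][:,:,::-1].copy()
    im=cv2.resize(im,None,fx=5,fy=5,interpolation=cv2.INTER_CUBIC)
    def line(a,b,col):
        u=((proj(P[n],case2w(q,[a,b]))+.5)*5-.5).astype(int);cv2.line(im,tuple(map(int,u[0])),tuple(map(int,u[1])),col,1)
    for i in range(4): line(K[i],K[(i+1)%4],(0,0,255)); a=list(K[i]);a[2]=0; line(K[i],a,(0,255,0))
    L=[[-.11,.095,.085],[-.11,-.095,.085],[-.066,-.095,.085],[-.066,.095,.085]]
    for i in range(4): line(L[i],L[(i+1)%4],(255,255,0))
    c=((proj(P[n],case2w(q,[[-.05,0,.1]]))[0])*5).astype(int)
    x0=max(c[0]-400,0);y0=max(c[1]-300,0)
    cv2.imwrite(f"pics/fit_{n}.png",im[y0:y0+600,x0:x0+800])
print("ledge_mid",case2w(q,[[-.0865,0,.085]]), "tiles on plane:")
for u in ([298,435],[383,412],[465,385]):
    w=plane(P["top"],np.array(u)/3.6+[185,105],.085)-case2w(q,[[-.0865,0,.085]])[0]
    c,s=np.cos(q[2]),np.sin(q[2]);print(c*w[0]+s*w[1],-s*w[0]+c*w[1])
E
```

```text
[0.70751139 0.08357346 0.29550735] [-0.6 -0.   0.3 -0.6  1.9 -0.2 -1.6  0.6]
ledge_mid [[0.62476077 0.05838247 0.085     ]] tiles on plane:
-0.0005665194079089962 0.08557646976266481
-0.0034603803474635916 0.025507898439337505
-0.0030344026472551907 -0.03381404086285987
```

View pics/fit_top.png

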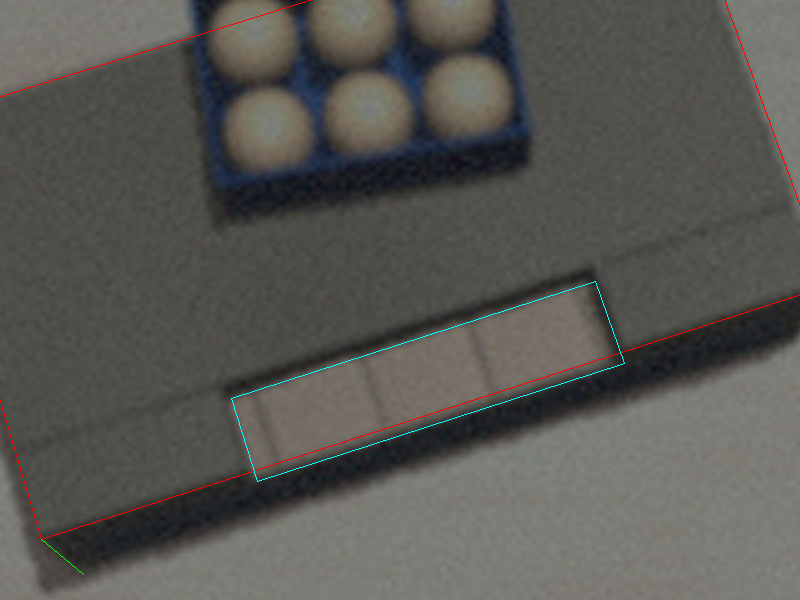

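View pics/fit_scene.png

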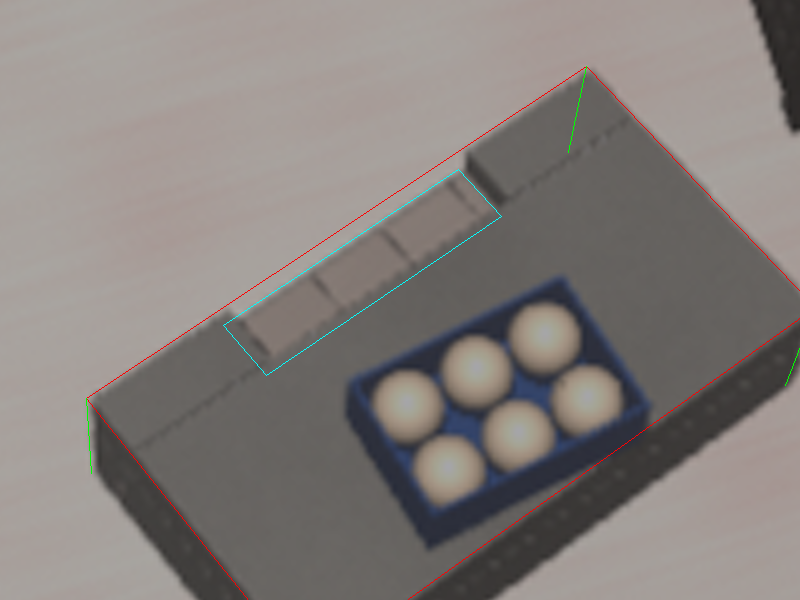

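```bash
cat >> h.py <<'E'
Q=np.array([0.7075,0.0836,0.2955])
def go(P,z,q=Q,s=None):
    """rows numbers to have TCP at unit point P(x,y), height z, jaws along unit y"""
    from plant import arm
    s=s or arm.read_state();R=np.array(s["tool_rot"]);w=case2w(q,[[P[0],P[1],z]])[0]
    c,sn=np.cos(q[2]),np.sin(q[2])
    T=np.c_[[0,0,-1],[c,sn,0],[sn,-c,0]]
    from scipy.spatial.transform import Rotation as Ro
    return np.round(R.T@(w-s["tcp_pos"])*100,2),np.round(Ro.from_matrix(R.T@T).as_rotvec(degrees=True),2)
def unit(s,q=Q):
    w=np.array(s["tcp_pos"])-[q[0],q[1],0];c,sn=np.cos(q[2]),np.sin(q[2])
    return np.round([c*w[0]+sn*w[1]+.0865,-sn*w[0]+c*w[1],w[2]],4)*1000
E
python3 - <<'E'
from h import *;import pickle
P=pickle.load(open('P.pkl','rb'))
print(go((-.088,-.002),.21))
t=P['top']
for n,uv,z in(("tubtop",(454,334),.09),("punnet FL bottom",(185+268/3.6,105+282/3.6),.11),("punnet FR bot",(185+490/3.6,105+243/3.6),.11),("scaleTL",(484,262),.063),("scale BL",(500,355),.063)):print(n,plane(t,uv,z))
w=plane(t,(185+268/3.6,105+282/3.6),.11);print(unit({"tcp_pos":w}))
w=plane(t,(185+490/3.6,105+243/3.6),.11);print(unit({"tcp_pos":w}))
E
```

```text
(array([  2.13,  60.66, -39.37]), array([ 2.65, -0.01, -0.  ]))
tubtop [ 0.32756744 -0.29702563  0.09      ]
punnet FL bottom [0.70086981 0.15744833 0.11      ]
punnet FR bot [0.7250068 0.0056978 0.11     ]
scaleTL [ 0.49957181 -0.39223717  0.063     ]
scale BL [ 0.2753127  -0.41048789  0.063     ]
[101.7  72.6 110. ]
[ 80.6 -79.6 110. ]
```

```bash
python3 -m crank '[[0,4,-2.6,0.5,0,0,-1],[0.5,8,-5.2,1,0,0,-1],[1,12,-7.8,1.5,0,0,-1],[1.5,16,-10.4,2,0,0,-1],[2,20,-13,2.6,0,0,-1]]'; python3 - <<'E'
from h import *
print(go((-.088,-.002),.21))
E
```

```text
clock: 1.6
tcp_pos: [0.3299, -0.3271, 0.2112]
tool_rot: [[0.001, 0.957, 0.291], [-0.0, 0.291, -0.957], [-1.0, 0.0, 0.001]]
force: [0.5, -1.0, -0.7]
gripper_width: 0.143
(array([  0.12,  39.28, -28.09]), array([ 0.  ,  0.03, -0.02]))
```

```bash
python3 -m crank '[[0,4,-2.9,0,0,0,-1],[0,8,-5.8,0,0,0,-1],[0,12,-8.6,0,0,0,-1],[0,16,-11.5,0,0,0,-1],[0,20,-14.3,0,0,0,-1]]'; python3 - <<'E'
from h import *
print(go((-.088,-.002),.21))
E
```

```text
clock: 2.1
tcp_pos: [0.4796, -0.1315, 0.2115]
tool_rot: [[0.001, 0.956, 0.292], [-0.0, 0.292, -0.956], [-1.0, 0.001, 0.0]]
force: [0.2, -1.1, -0.0]
gripper_width: -0.001
(array([  0.16,  19.28, -13.72]), array([ 0.06,  0.02, -0.03]))
```

```bash
python3 -m crank '[[0,4,-2.9,0,0,0,-1],[0,8,-5.8,0,0,0,-1],[0,12,-8.6,0,0,0,-1],[0,16,-11.5,0,0,0,-1],[0,19.3,-13.7,0,0,0,-1]]'; python3 -m crank '[[0,0,0,0,0,0,-1]]'; python3 - <<'E'
from h import *
from plant import arm
import cv2,pickle
s=arm.read_state()
print(go((-.088,-.002),.10,s=s),unit(s),s["qpos"],s["force"],s["tcp_pos"])
p=arm.camera("wrist");pickle.dump(p,open("w.pkl","wb"))
im=cv2.cvtColor(p["image"],cv2.COLOR_RGB2BGR)
for a,b in (([-.11,.095,.085],[-.066,.095,.085]),([-.11,-.095,.085],[-.066,-.095,.085]),([-.11,.095,.085],[-.11,-.095,.085]),([-.066,.095,.085],[-.066,-.095,.085])):
    u=proj(p,case2w(Q,[a,b])).astype(int);cv2.line(im,tuple(map(int,u[0])),tuple(map(int,u[1])),(255,255,0),1)
cv2.imwrite("pics/w1.png",im)
E
```

```text
clock: 2.6
tcp_pos: [0.6244, 0.0565, 0.211]
tool_rot: [[0.0, 0.956, 0.293], [0.0, 0.293, -0.956], [-1.0, 0.0, -0.0]]
force: [0.2, -0.6, 1.2]
gripper_width: -0.004
clock: 2.7
tcp_pos: [0.6251, 0.0577, 0.2092]
tool_rot: [[-0.002, 0.955, 0.296], [0.001, 0.296, -0.955], [-1.0, -0.001, -0.001]]
force: [-0.7, -0.3, -0.1]
gripper_width: -0.001
(array([10.92, -0.15,  0.14]), array([ 0.28, -0.06,  0.09])) [ 1.000e-01 -8.000e-01  2.092e+02] [9.17620556e-02 2.74169314e-01 3.47669742e-01 1.64596694e+00
 7.23079369e-04 2.93300806e+00] [-0.6630659  -0.34827963 -0.14377115] [0.62511222 0.05773007 0.20921035]
```

View pics/w1.png

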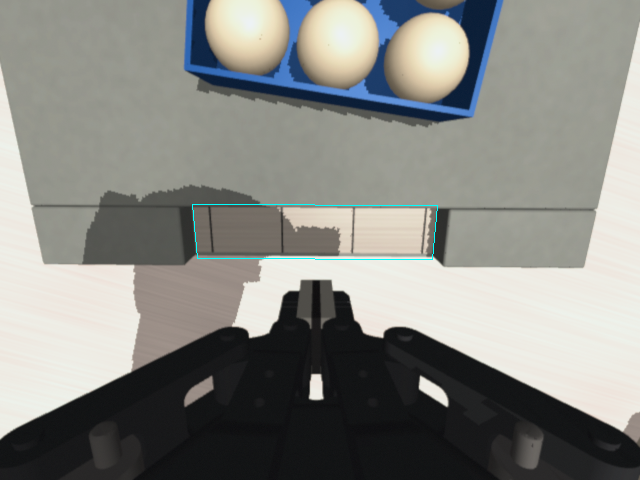

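```bash
python3 -m crank '[[4,0,0,0,0,0,-1],[8,-0.1,0.1,0,0,0,-1],[10.4,-0.1,0.1,0,0,0,-1],[11,-0.1,0.1,0,0,0,-1],[11,-0.1,0.1,0,0,0,-1]]';python3 -m crank '[[0.3,0,0,0,0,0,-1],[0.6,0,0,0,0,0,-1],[0.9,0,0,0,0,0,-1],[1.1,0,0,0,0,0,-1],[1.1,0,0,0,0,0,-1]]'; python3 - <<'E'
from h import *
from plant import arm
s=arm.read_state()
print(unit(s),s["force"],go((-.088,-.002),.085))
E
```

```text
clock: 3.25
tcp_pos: [0.622, 0.0519, 0.1014]
tool_rot: [[-0.001, 0.957, 0.291], [-0.0, 0.291, -0.957], [-1.0, -0.001, -0.0]]
force: [0.4, -0.6, -0.5]
gripper_width: -0.002
clock: 3.75
tcp_pos: [0.6226, 0.0527, 0.0901]
tool_rot: [[-0.0, 0.956, 0.292], [-0.0, 0.292, -0.956], [-1.0, -0.0, -0.0]]
force: [0.9, -0.3, -0.6]
gripper_width: 0.003
[-3.8 -4.8 90.1] [ 0.87933102 -0.29920842 -0.58035309] (array([ 0.51,  0.23, -0.28]), array([ 0.06, -0.  ,  0.01]))
```

```bash
python3 -m crank '[[0.1,0.15,-0.2,0,0,0,-1],[0.3,0.2,-0.2,0,0,0,-1],[0.5,0.2,-0.2,0,0,0,-1],[0.5,0.2,-0.2,0,0,0,-1]]';python3 -m crank '[[0.1,0,0,0,0,0,-1],[0.2,0,0,0,0,0,-1],[0.2,0,0,0,0,0,-1]]'; python3 - <<'E'
from h import *
from plant import arm
s=arm.read_state()
print(unit(s),s["force"],go((-.088,-.002),.085))
E
```

```text
clock: 4.15
tcp_pos: [0.6239, 0.0553, 0.085]
tool_rot: [[-0.0, 0.956, 0.292], [0.0, 0.292, -0.956], [-1.0, -0.0, -0.0]]
force: [0.2, -0.6, -0.6]
gripper_width: -0.001
clock: 4.45
tcp_pos: [0.624, 0.0552, 0.0835]
tool_rot: [[0.0, 0.956, 0.292], [0.0, 0.292, -0.956], [-1.0, 0.0, -0.0]]
force: [-1.6, 0.3, 3.0]
gripper_width: -0.002
[-1.7 -2.9 83.5] [-1.62130505  0.32105891  2.96496894] (array([-0.15,  0.02, -0.09]), array([ 0.05, -0.  , -0.02]))
```

Contact at about 3 N. I'll press a little further to see whether it yields or is rigid.

```bash
python3 -m crank '[[0.1,0,0,0,0,0,-1],[0.15,0,0,0,0,0,-1],[0.15,0,0,0,0,0,-1]]'; python3 -m crank '[[0.1,0,0,0,0,0,-1],[0.15,0,0,0,0,0,-1],[0.15,0,0,0,0,0,-1]]'
```

```text
clock: 4.75
tcp_pos: [0.624, 0.0552, 0.0819]
tool_rot: [[0.0, 0.956, 0.292], [0.0, 0.292, -0.956], [-1.0, 0.0, 0.0]]
force: [-0.8, 0.3, 4.2]
gripper_width: 0.001
clock: 5.05
tcp_pos: [0.624, 0.0552, 0.0803]
tool_rot: [[0.0, 0.956, 0.292], [0.0, 0.292, -0.956], [-1.0, 0.0, -0.0]]
force: [-0.9, 1.1, 3.5]
gripper_width: -0.0
```

```bash
python3 -m crank '[[0.15,0,0,0,0,0,-1],[0.3,0,0,0,0,0,-1],[0.4,0,0,0,0,0,-1],[0.4,0,0,0,0,0,-1]]'; python3 -m crank '[[0.1,0,0,0,0,0,-1],[0.2,0,0,0,0,0,-1],[0.2,0,0,0,0,0,-1],[0.2,0,0,0,0,0,-1]]';  python3 - <<'E'
from plant import arm
import cv2
p=arm.camera("wrist")
cv2.imwrite("pics/w2.png",cv2.cvtColor(p["image"],cv2.COLOR_RGB2BGR))
E
```

```text
clock: 5.45
tcp_pos: [0.624, 0.0552, 0.0762]
tool_rot: [[0.0, 0.956, 0.292], [0.0, 0.292, -0.956], [-1.0, 0.0, -0.0]]
force: [-1.9, 0.6, 4.2]
gripper_width: -0.005
clock: 5.85
tcp_pos: [0.624, 0.0552, 0.0744]
tool_rot: [[0.0, 0.956, 0.292], [0.0, 0.292, -0.956], [-1.0, 0.0, 0.0]]
force: [-0.7, 0.2, 5.3]
gripper_width: -0.001
```

View pics/w2.png

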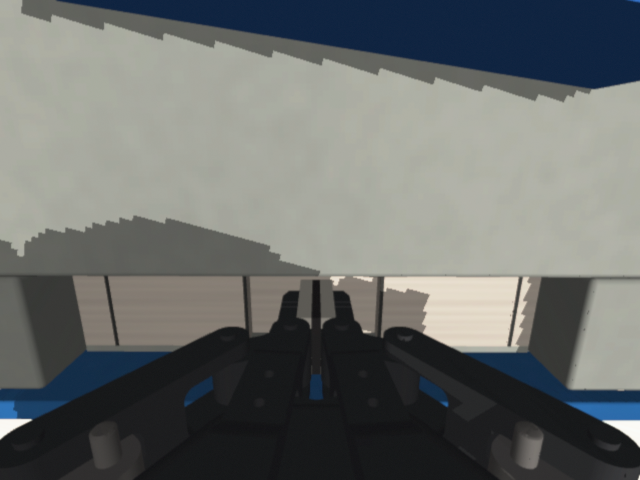

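The drawer has sprung out: the blue interior and panel show below the ledge at rows 350–415. I'll lift and measure.

```bash
python3 -m crank '[[-1.5,0,0,0,0,0,-1],[-5,0,0,0,0,0,-1],[-9,-2,0,0,0,0,-1],[-12,-6,0,0,0,0,-1],[-12,-8,0,0,0,0,-1]]'; python3 -m crank '[[0,-3,0,0,0,0,-1],[0,-3,0,0,0,0,-1]]'; python3 - <<'E'
from plant import arm
import cv2,pickle
from h import *
D={}
for n in ("wrist","top","scene"):
    p=arm.camera(n);D[n]=p
    im=cv2.cvtColor(p["image"],cv2.COLOR_RGB2BGR)
    if n=="top":
        im=cv2.resize(im[105:285,185:395],None,fx=3.3,fy=3.3,interpolation=cv2.INTER_CUBIC)
    cv2.imwrite(f"pics/{n}3.png",im)
    print(n,arm.recognise("drawer_front",p)[:1])
pickle.dump(D,open("D.pkl","wb"))
s=arm.read_state();print(unit(s),s["force"])
E
```

```text
clock: 6.4
tcp_pos: [0.547, 0.0313, 0.1998]
tool_rot: [[0.006, 0.956, 0.292], [0.0, 0.292, -0.956], [-1.0, 0.006, 0.002]]
force: [0.0, -0.6, -0.2]
gripper_width: -0.0
clock: 6.6
tcp_pos: [0.5165, 0.0223, 0.1958]
tool_rot: [[0.001, 0.957, 0.291], [-0.0, 0.291, -0.957], [-1.0, 0.0, 0.0]]
force: [1.1, -0.2, -0.0]
gripper_width: 0.0
wrist [{'extent': [73.1, 104.2, 548.3, 184.1], 'conf': 0.86}]
top [{'extent': [235.5, 204.0, 377.8, 271.8], 'conf': 0.81}]
scene [{'extent': [279.9, 218.0, 372.7, 287.8], 'conf': 0.69}]
[-111.1   -2.9  194. ] [ 0.31234037  1.51187352 -0.62642533]
```

View pics/wrist3.png

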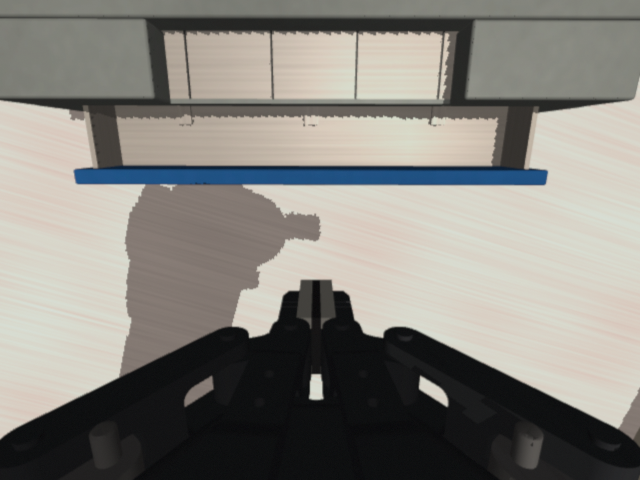

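View pics/top3.png

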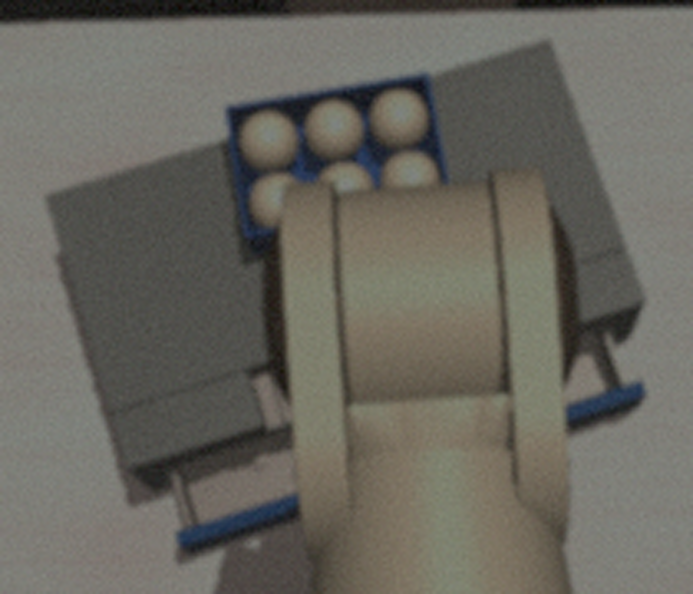

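View pics/scene3.png

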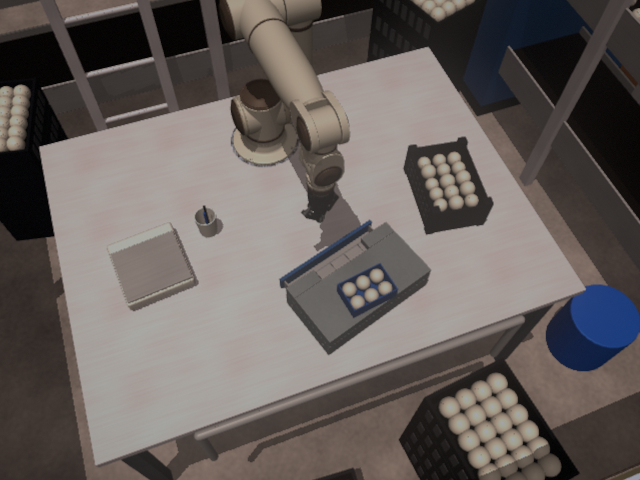

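```bash
python3 - <<'E'
from h import *;import pickle
p=pickle.load(open('D.pkl','rb'))["wrist"]
for n,uv,z in(("panel front",(312,185),.062),("panel back",(312,169),.062),("panel L",(74,176),.062),("panel R",(548,176),.062),("ledge front",(312,104),.085),("ledge L end",(160,65),.085)):
    w=plane(p,uv,z);print(n,unit({"tcp_pos":w}))
E
```

```text
panel front [-79.   -0.3  62. ]
panel back [-66.5  -0.3  62. ]
panel L [-71.9 186.6  62. ]
panel R [ -72.  -185.8   62. ]
ledge front [-21.1  -0.7  85. ]
ledge L end [  3.2 100.2  85. ]
```

```bash
python3 -m crank '[[0,3,0,0,0,0,-1],[2,5.6,0,0,0,0,-1],[6,6.6,0,0,0,0,-1],[9,6.6,0,0,0,0,-1],[9,6.6,0,0,0,0,-1]]'; python3 - <<'E'
from h import *
print(unit(__import__("plant").arm.read_state()),go((-.0865-.045,-.002),.04))
E
```

```text
clock: 7.4
tcp_pos: [0.5799, 0.0424, 0.099]
tool_rot: [[-0.008, 0.956, 0.292], [-0.001, 0.292, -0.956], [-1.0, -0.008, -0.002]]
force: [-0.5, 0.1, -0.6]
gripper_width: 0.003
[-47.5  -2.2  99. ] (array([ 5.9 ,  0.3 , -0.01]), array([ 0.08, -0.11,  0.47]))
```

```bash
python3 -m crank '[[0,0.1,0,0,0,0,-1],[0.5,0.1,0,0,0,0,-1],[1.5,0.1,0,0,0,0,-1]]'; python3 - <<'E'
from h import *
print(unit(__import__("plant").arm.read_state()),go((-.0865-.045,-.002),.04))
E
```

```text
clock: 7.7
tcp_pos: [0.5843, 0.0427, 0.0916]
tool_rot: [[0.004, 0.956, 0.292], [0.0, 0.292, -0.956], [-1.0, 0.004, 0.001]]
force: [-0.6, -0.2, 0.2]
gripper_width: -0.001
[-43.3  -3.3  91.6] (array([ 5.16, -0.19, -0.13]), array([ 0.05,  0.05, -0.25]))
```

```bash
python3 -m crank '[[1,0,0,0,0,0,-1],[1.8,0,0,0,0,0,-1],[2.3,0,0,0,0,0,-1],[2.5,0,0,0,0,0,-1],[2.5,0,0,0,0,0,-1]]'; python3 - <<'E'
from h import *
print(unit(__import__("plant").arm.read_state()),go((-.0865-.045,-.002),.04))
E
```

```text
clock: 8.2
tcp_pos: [0.5827, 0.0426, 0.064]
tool_rot: [[-0.0, 0.956, 0.292], [-0.0, 0.292, -0.956], [-1.0, -0.0, -0.0]]
force: [-0.4, -0.2, 0.1]
gripper_width: 0.003
[-44.9  -2.9  64. ] (array([ 2.4 , -0.01, -0.09]), array([ 0.05, -0.  ,  0.02]))
```

```bash
python3 -m crank '[[0.5,0,0,0,0,0,-1],[1,0,0,0,0,0,-1],[1.6,0,0,0,0,0,-1],[2.2,0,0,0,0,0,-1],[2.4,0,0,0,0,0,-1]]'; python3 -m crank '[[0,-0.3,0,0,0,0,-1],[0,-0.6,0,0,0,0,-1],[0,-0.9,0,0,0,0,-1],[0,-1.2,0,0,0,0,-1],[0,-1.5,0,0,0,0,-1]]'
```

```text
clock: 8.7
tcp_pos: [0.5824, 0.0426, 0.0392]
tool_rot: [[-0.001, 0.956, 0.292], [-0.0, 0.292, -0.956], [-1.0, -0.001, -0.0]]
force: [0.3, 0.1, 0.4]
gripper_width: -0.001
clock: 9.2
tcp_pos: [0.5686, 0.0382, 0.0406]
tool_rot: [[0.001, 0.956, 0.292], [0.0, 0.292, -0.956], [-1.0, 0.001, 0.0]]
force: [1.6, 0.9, 0.0]
gripper_width: 0.005
```

```bash
python3 -m crank '[[0,-0.8,0,0,0,0,-1],[0,-1.6,0,0,0,0,-1],[0,-2.4,0,0,0,0,-1],[0,-3.2,0,0,0,0,-1],[0,-4,0,0,0,0,-1]]'; python3 -m crank '[[0,-0.5,0,0,0,0,-1],[0,-1,0,0,0,0,-1],[0,-1.5,0,0,0,0,-1],[0,-2,0,0,0,0,-1],[0,-2.4,0,0,0,0,-1]]'; python3 - <<'E'
from h import *
s=__import__("plant").arm.read_state();print(unit(s),s["force"])
E
```

```text
clock: 9.7
tcp_pos: [0.5295, 0.0264, 0.0404]
tool_rot: [[0.0, 0.956, 0.292], [0.0, 0.292, -0.956], [-1.0, 0.0, -0.0]]
force: [1.4, 2.1, 1.2]
gripper_width: 0.001
clock: 10.2
tcp_pos: [0.5069, 0.0194, 0.0403]
tool_rot: [[-0.0, 0.956, 0.292], [0.0, 0.292, -0.956], [-1.0, -0.0, -0.0]]
force: [1.6, 0.8, 1.6]
gripper_width: 0.003
[-124.1   -3.    40.3] [1.56960797 0.83524727 1.5852818 ]
```

```bash
python3 -m crank '[[0,-0.2,0,0,0,0,-1],[0,-0.4,0,0,0,0,-1],[0,-0.5,0,0,0,0,-1],[0,-0.5,0,0,0,0,-1]]'; python3 -m crank '[[0,-0.15,0,0,0,0,-1],[0,-0.3,0,0,0,0,-1],[0,-0.3,0,0,0,0,-1]]'
```

```text
clock: 10.6
tcp_pos: [0.5028, 0.0182, 0.0402]
tool_rot: [[0.001, 0.956, 0.292], [0.0, 0.292, -0.956], [-1.0, 0.001, -0.0]]
force: [3.1, 1.6, -2.1]
gripper_width: -0.001
clock: 10.9
tcp_pos: [0.5028, 0.0181, 0.0405]
tool_rot: [[0.006, 0.956, 0.293], [0.002, 0.293, -0.956], [-1.0, 0.007, -0.0]]
force: [18.8, 6.0, -11.9]
gripper_width: 0.001
```

Stop reached (position holds, force climbs to 20 N). I'll back off the panel and lift out.

```bash
python3 -m crank '[[0,0.5,0,0,0,0,-1],[0,1,0,0,0,0,-1],[0,1.5,0,0,0,0,-1],[0,1.8,0,0,0,0,-1],[0,1.8,0,0,0,0,-1]]'; python3 -m crank '[[-1,0,0,0,0,0,-1],[-3,0,0,0,0,0,-1],[-6,0,0,0,0,0,-1],[-10,0,0,0,0,0,-1],[-14,0,0,0,0,0,-1]]'; python3 -m crank '[[0,-4,0,0,0,0,-1],[-2,-8,0,0,0,0,-1],[-2,-12,0,0,0,0,-1],[-2,-14,0,0,0,0,-1],[-2,-14,0,0,0,0,-1]]'; python3 - <<'E'
from plant import arm
import cv2,pickle
from h import *
D={}
for n in ("wrist","top","scene"):
    p=arm.camera(n);D[n]=p
    cv2.imwrite(f"pics/{n}4.png",cv2.cvtColor(p["image"],cv2.COLOR_RGB2BGR))
    if n!="wrist": print(n,[(l,arm.recognise(l,p)[:1]) for l in ("punnet_mid","tub_mid","drawer_front")])
    else: pickle.dump(p,open("w4.pkl","wb"))
s=arm.read_state();print(unit(s),s["force"])
E
```

```text
clock: 11.4
tcp_pos: [0.517, 0.0225, 0.0402]
tool_rot: [[-0.0, 0.956, 0.292], [-0.0, 0.292, -0.956], [-1.0, -0.0, -0.0]]
force: [0.5, -0.4, -0.4]
gripper_width: -0.002
clock: 11.9
tcp_pos: [0.5162, 0.0223, 0.1824]
tool_rot: [[-0.0, 0.956, 0.292], [-0.0, 0.292, -0.956], [-1.0, -0.0, 0.0]]
force: [0.8, 0.4, -0.1]
gripper_width: -0.002
clock: 12.4
tcp_pos: [0.3812, -0.019, 0.2019]
tool_rot: [[0.002, 0.957, 0.291], [-0.0, 0.291, -0.957], [-1.0, 0.002, 0.001]]
force: [1.1, 0.4, -0.6]
gripper_width: 0.001
top [('punnet_mid', [{'extent': [253.8, 126.5, 321.5, 184.1], 'conf': 0.72}]), ('tub_mid', [{'extent': [434.2, 324.3, 472.8, 356.2], 'conf': 0.71}]), ('drawer_front', [{'extent': [237.5, 205.4, 390.7, 300.1], 'conf': 0.68}])]
scene [('punnet_mid', [{'extent': [337.9, 262.8, 399.2, 318.6], 'conf': 0.63}]), ('tub_mid', [{'extent': [193.0, 206.1, 217.2, 238.4], 'conf': 0.84}]), ('drawer_front', [{'extent': [266.1, 210.1, 371.2, 285.4], 'conf': 0.57}])]
[-253.4   -3.   200. ] [-0.12676763 -0.69764003  0.42391618]
```

View pics/wrist4.png

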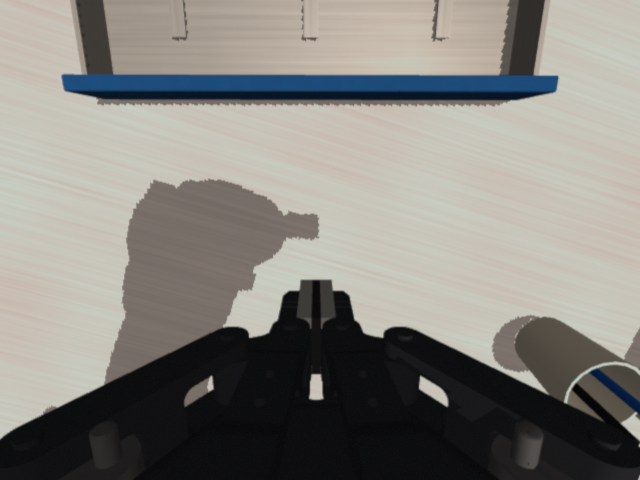

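View pics/scene4.png

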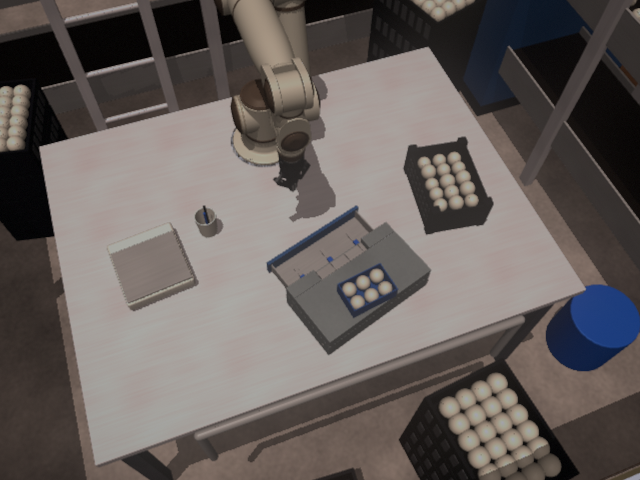

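```bash
python3 - <<'E'
from h import *;import pickle,cv2
from plant import arm
p=pickle.load(open('w4.pkl','rb'))
for n,uv in(("panel back top",(312,76)),("panel front top",(312,93))):
    u=unit({"tcp_pos":plane(p,uv,.062)});print(n,u)
for n in("top",):
    q=arm.camera(n);cv2.imwrite("pics/top5.png",cv2.cvtColor(q["image"],cv2.COLOR_RGB2BGR))
s=arm.read_state();print(s["qd"],s["force"])
E
```

```text
panel back top [-139.9   -0.7   62. ]
panel front top [-151.8   -0.6   62. ]
[-0.00226452 -0.00471738 -0.00243327 -0.00048662  0.00037197  0.00061605] [ 0.64633989 -0.23167575 -0.88292758]
```

The panel's front edge sits about 128 mm out. The punnet and tub haven't moved and the arm is clear, so I'm handing in.

```bash
python3 - <<'E'
from plant import arm
print(arm.job_done())
E
```

```text
the job is handed in; nothing more can be done
None
```

The knife drawer is open to its stop and let go, and I handed the job in at about 13 s. No verdict was reported.

- **Finding the catch:** The wrist picture put the middle tile's centre about 2 mm from ledge_mid. It was the only tile whose measured centre lay within ±50 mm, so I pressed it directly instead of sliding along the ledge. It gave at about 3 N and sank about 10.5 mm at up to 5.3 N, and the drawer sprang out about 55 mm.
- **Pulling the drawer:** With shut fingers behind the panel I pulled at roughly 2 N until it stopped. The position held and the force rose to about 20 N along the pull and 12 N down, on the drawer only. Then I backed the fingers off and lifted clear.
- **Last checks:** The final wrist picture shows the panel about 128 mm out, against the 130 mm stop, with an image error of about 2 mm. The wrist force was only noise, under about 1.5 N, with the gripper about 100 mm in front of the panel and 200 mm up. The punnet and tub were found within 1–3 pixels of where they started.

No check failed. The only disagreement was 2–5 mm in the early outline fit to the unit; the wrist view then matched that fit to within about 2 mm.

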